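File two printing blocks on edge in the block rack

TASK

Two wood-mounted printing blocks lie flat on the bench; file both on edge at the block rack: push one up against the rack's end plate and tip it up so that it stands on its long edge, flat against the plate and roughly centred on it, then tip the other one up flat against the first. Finally set the bookend square and snug against the outer block, flat face to the block and roughly centred, so that the row is held. Leave everything standing by itself and do not disturb the other things on the bench.

Things in the scene. Friction and masses are not known exactly. Their poses are not given: they have to be found in the camera images.
- rack: Grey sheet-steel rack fixed to the bench, 170 wide, 150 deep, 115 high, full of stored blocks. The flat outer face of its upright end plate (170 x 115 mm, from the bench up) looks onto the open bench. Origin: bench level, middle of that face. x along the face, y square to it INTO the rack (the loose blocks are on its -y side), z up. Yaw within 0.2 rad of zero; end plate taller than the blocks.
- large_block_centre (a point): Centre of the larger printing block: wood with a metal picture plate on top, square edges, 150 (x) x 100 (y) x 20 mm (z), about 0.34 kg. Lies flat, picture up, x roughly along the rack's x. Squeezed at its near long edge, low down, between fingertips and the end plate (about 10 N), that edge rides up with the fingertips; early in the tip it needs 2 mm more room than when flat.
- small_block_centre (a point): Centre of the smaller printing block: same make, 118 (x) x 100 (y) x 20 mm (z), about 0.25 kg; stood on a long edge either block is 100 mm high. Either block may be the nearer one: they lie one behind the other in front of the end plate, the first 25 to 55 mm from it, the second 60 mm or more behind the first (between edge middles), each turned up to 0.2 rad from the rack's x.
- bookend_web (a point): Grip point on the upright rib behind the face plate of the loose cast-metal bookend (0.55 kg). Rib 12 mm thick (x), 40 mm long (y, 20 either side of the point), top 20 mm above the point and 78 above the bench. The flat outer face lies 26 mm from the point towards +y. Foot 100 mm wide, 6 thick, reaching 80 mm behind the face. Stands to the robot's right, its y within 0.8 rad of the rack's y; z up.
- bookend_face (a point): Middle of the flat outer face of the same bookend, 45 mm above the bench; face plate 100 mm wide (x), 90 high, 6 thick; +y points out of the face. At the end the face is against the outer block with +y towards the rack.
- composing_stick: Bystander, leave alone: steel composing stick with metal type, 250 x 56 x 22 mm, lying on the far side of the blocks. Origin at the centre of its underside.
- brayer: Bystander, leave alone: hand ink roller, 110 mm wide, 200 mm long. Origin at the centre of its underside.
- ink_tin: Bystander, leave alone: steel ink tin, 84 mm across, 55 mm high, at the far side of the rack. Origin at the centre of its underside.
- planer_block: Bystander, leave alone: plain light wooden planing block 150 x 80 x 42 mm, on the robot's side of the blocks. Origin at the centre of its underside.
- wood_type: Bystander, leave alone: three dark wood type pieces side by side, 110 x 70 x 22 mm, on the robot's side of the blocks. Origin at the centre of its underside.
- ingot: Bystander, leave alone: type-metal ingot 100 x 34 x 22 mm, on the far side of the blocks. Origin at the centre of its underside.
- quoin_key: Bystander, leave alone: steel T-handled key 110 mm long, near the robot. Origin at the centre of its underside.
Mind the look-alikes: they are no part of the job. Leave any purple look-alike of the rack alone.

How it is judged:
By the outcome, as a careful person would: the job done as asked, in the order asked, and still so for the second after the job is handed in, with the robot touching nothing.
It also fails if it takes over 70 s, if anything falls off the work surface, if the arm or the gripper's body presses on something with over 40 N, if the wrist force passes 120 N, or if a joint passes its speed limit or range.

ROBOT

A 6-joint arm with a two-finger parallel gripper is mounted at the origin on the work surface. World frame = base frame: x ahead of the robot, y to its left, z up, the work surface at z = 0. Lengths are in m, angles in rad, forces in N, time in s.
With the tool pointing down it reaches from about 0.375 to 0.925 m from the base axis. Payload 5.7 kg.
Tool frame: the origin (TCP) lies midway between the tips of the shut fingers; the grasp point (between the pads) lies 19 mm behind it; z points along the fingers, x is the direction in which the jaws open and shut, and the axes are right-handed (so a half turn about z gives the same grasp; the last joint's range is limited). The gripper opens to 88 mm and grips with 3 to 60 N. Pads are 20 mm wide; open, the fingers measure 115 mm over their backs; the gripper's body (75 mm by 178 mm) begins 61 mm behind the grasp point.
Start: joints at [-1.452, 0.359, 1.51, -0, 1.272, -0.115], TCP at [0.139, -0.584, 0.195] pointing down, gripper open.
Joint ranges: [-2.97, 2.97], [-1.01, 2.36], [0.21, 2.38], [-0.96, 4.11], [0.2, 2.71], [-2.98, 2.98]. Speed limits (rad/s): [2.39, 2.39, 3.14, 3.14, 3.14, 3.14].

INTERFACE

Orientations are given as a unit quaternion [x, y, z, w].
In Python, from bench import move_ptp, servo_line, goto_joints, move_gripper, sleep, inverse_kinematics, capture, PlanningError, close_job, spot_in, silhouettes, current_clock, current_joint_pos, current_qvel, current_joint_torque, current_position, current_orientation, current_force, current_torque, current_finger_gap gives the robot as it stands. Calls block until the motion is done:
- move_ptp(position, orientation): joint-space move of the TCP to a pose.
- servo_line(position, orientation=None, rate=0.15, contact_N=None): straight line of the TCP; orientation=None keeps the orientation; rate is the mean speed in m/s. With contact_N (N) it stops when the force on the tool has changed by that much, and returns True; else False.
- goto_joints(angles): joint-space move.
- move_gripper(opening): finger opening in m; the grip force is fixed at half the most; returns when the fingers have stopped.
- sleep(seconds).
- inverse_kinematics(position, orientation): joint angles nearest the present ones, or None.
- capture(name): name is "scene" or "top" or "wrist"; returns a dict with "image" (420x560x3 uint8, blue, green, red), "range_z" (420x560 float32, m along the optical axis (not along the pixel's ray), 0 where there is no reading), "intrinsics" (3x3 intrinsics, pixels), "R" (3x3) and "t" (3): a world point X has camera coordinates R X + t. Camera axes: x right, y down, z forward; pixel columns grow to the right and rows downward; lengths in m; the calibration is good to about 2 mm. The wrist camera is an equidistant fisheye: a pixel r from the principal point sees the ray r / f radians off the axis. A picture is of the moment at which its call begins.
A pose or a line that the arm cannot do raises PlanningError and nothing moves.
- close_job(): hands the job in, once; it reports no verdict.
Trained networks look in the newest picture that a camera, given by its name, has taken for a name from the list of things; names that differ only in an ending like _2 or _b are one class to them, and where a whole thing is asked for, a point or a joint stands for the part that bears it (a point fixed in the world has none). Each returns a list of dicts, best first, with "conf" (0 to 1); they miss things now and then, are a little off and sometimes report something else, mostly with a low value. They report only what shows in the picture. A call takes as long as a camera call. They do not tell look-alikes from the thing itself.
- spot_in(camera, query): "xy" ([column, row] in pixels, amid what is visible of it).
- silhouettes(camera, query): "region" (420x560 bool, what is visible of it) and "xy" ([column, row] in pixels, amid what is visible of it).
Readings, each from a call of its own:
- current_clock(): time.
- current_joint_pos(): joint angles.
- current_qvel(): joint speeds.
- current_joint_torque(): joint torques, N m.
- current_position(): TCP position.
- current_orientation(): TCP orientation.
- current_force(): force on the tool from outside, world axes, zero at the start.
- current_torque(): the same for the moment, N m.
- current_finger_gap(): finger opening in m.
Only numpy, scipy, OpenCV 4.12 (cv2) and the standard library are available. Lean on these libraries where they do the work, as an engineer would, in place of code of your own. Each camera call takes 0.05 s, during which the arm holds its last target. There are 200 camera calls.

## Working session

There is one attempt and no reset: what is moved stays moved. The work goes in short steps, each a Python script; the robot and the scene stay as the last script left them, time stands still between calls to the robot, and variables do not carry over. Pictures are saved under pics/ and viewed, about 8 in all and at most 12, crops included, and the job is handed in when it is done.

```bash
ls; mkdir -p pics; cat > h.py <<'E'
import numpy as np, cv2
from bench import *
def cloud(c):
    z=c["range_z"]; K=c["intrinsics"]; v,u=np.indices(z.shape)
    P=np.stack([(u-K[0,2])/K[0,0]*z,(v-K[1,2])/K[1,1]*z,z],-1)
    W=(P-c["t"])@c["R"]   # R^T(P-t)
    W[z==0]=np.nan
    return W
def qdown(yaw_x):  # tool z down, tool x at world yaw
    from scipy.spatial.transform import Rotation as R
    x=np.array([np.cos(yaw_x),np.sin(yaw_x),0]);z=np.array([0,0,-1.]);y=np.cross(z,x)
    return R.from_matrix(np.c_[x,y,z]).as_quat()
E
python3 - <<'E'
from h import *
for n in ("scene","top"):
    c=capture(n); cv2.imwrite(f"pics/{n}0.png",c["image"]); np.savez(f"{n}0.npz",**c)
    W=cloud(c)
    for q in ["rack","large_block_centre","small_block_centre","bookend_web","composing_stick","ingot","planer_block","wood_type"]:
        for d in silhouettes(n,q)[:3]:
            r=d["region"]; p=W[r]; p=p[~np.isnan(p[:,0])]
            if len(p)<10: continue
            rc=cv2.minAreaRect((p[p[:,2]>np.percentile(p[:,2],50)-.006][:,:2]*1000).astype(np.float32))
            print(n,q,round(d["conf"],2),np.round(d["xy"]),np.round(np.median(p,0),3),"zmax",np.round(np.percentile(p[:,2],[5,95]),3),np.round(rc[0]),np.round(rc[1]),round(rc[2],1))
print(current_clock(),current_force())
E
```

```text
pics
scene rack 0.62 [321. 332.] [0.562 0.298 0.097] zmax [0.005 0.116] [548. 291.] [170. 151.] 7.9
scene rack 0.57 [449. 264.] [0.21  0.308 0.093] zmax [0.004 0.115] [177. 304.] [170. 150.] 11.2
scene large_block_centre 0.76 [284. 284.] [0.563 0.131 0.02 ] zmax [0.016 0.024] [558. 127.] [150.  99.] 16.5
scene large_block_centre 0.66 [327. 254.] [0.414 0.12  0.021] zmax [0.007 0.025] [430. 131.] [116. 136.] 11.0
scene small_block_centre 0.8 [236. 238.] [ 0.605 -0.048  0.02 ] zmax [0.007 0.023] [601. -53.] [120. 101.] 14.6
scene composing_stick 0.65 [218. 309.] [0.729 0.113 0.008] zmax [0.001 0.026] [729. 101.] [ 59. 251.] 4.9
scene ingot 0.97 [181. 255.] [ 0.744 -0.073  0.021] zmax [0.005 0.026] [743. -80.] [91. 28.] 88.3
scene ingot 0.17 [215. 148.] [ 0.527 -0.344  0.041] zmax [0.004 0.089] [ 516. -342.] [77. 82.] 63.9
scene planer_block 0.86 [293. 207.] [ 0.434 -0.047  0.042] zmax [0.003 0.045] [428. -59.] [ 81. 153.] 9.6
scene wood_type 0.62 [326. 253.] [0.414 0.12  0.021] zmax [0.008 0.026] [431. 132.] [116. 134.] 11.7
top rack 0.89 [138. 339.] [0.183 0.297 0.097] zmax [0.023 0.1
[... 389 characters left out ...]
019] zmax [0.015 0.023] [602. -55.] [118. 100.] 14.8
top bookend_web 0.8 [405. 194.] [ 0.517 -0.361  0.013] zmax [0.003 0.089] [ 523. -374.] [97. 80.] 22.5
top bookend_web 0.38 [218. 184.] [0.557 0.125 0.019] zmax [0.014 0.022] [558. 125.] [150. 100.] 16.5
top composing_stick 0.81 [226. 118.] [0.728 0.102 0.008] zmax [0.    0.024] [730. 101.] [ 59. 250.] 5.0
top ingot 0.9 [295. 114.] [ 0.739 -0.08   0.02 ] zmax [0.005 0.025] [743. -84.] [94. 29.] 87.7
top planer_block 0.65 [288. 232.] [ 0.427 -0.058  0.041] zmax [0.038 0.044] [428. -59.] [ 79. 150.] 9.7
top wood_type 0.59 [220. 235.] [0.412 0.112 0.02 ] zmax [0.013 0.024] [411. 113.] [ 70. 108.] 10.3
0.9 [-0.58917574 -0.15741934  0.07016849]
```

View pics/top0.png

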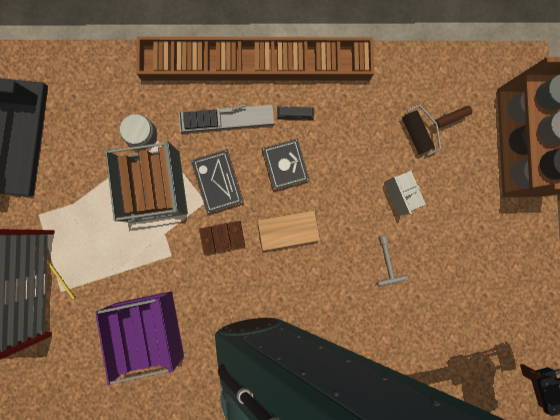

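View pics/scene0.png

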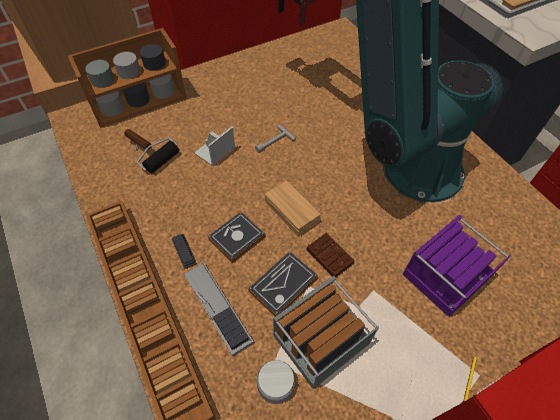

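The pictures match the detections. In the top view the grey rack is at (142,185), the large block at (218,182), the small block at (288,165) and the bookend at (405,194). The purple rack at (138,339) is the decoy. The large block is the nearer one, about 12 mm off-centre, so I'll square it first with both fingers.

```bash
cat >> h.py <<'E'
YR=np.deg2rad(7.8); ex=np.array([np.cos(YR),np.sin(YR)]); ey=np.array([-np.sin(YR),np.cos(YR)])
O=np.array([.548,.291])-.0755*ey
def P(x,y,z): return np.r_[O+ex*x+ey*y,z]
def rk(p): d=np.asarray(p)[...,:2]-O; return np.stack([d@ex,d@ey],-1)
def fr():  # force in rack frame
    f=current_force(); return np.r_[f[:2]@ex,f[:2]@ey,f[2]]
def look(cam,q,zlo,zhi,save=None):
    c=capture(cam); W=cloud(c)
    if save: cv2.imwrite("pics/"+save,c["image"])
    for d in silhouettes(cam,q)[:3]:
        p=W[d["region"]]; p=p[(p[:,2]>zlo)&(p[:,2]<zhi)]
        if len(p)<30: continue
        rc=cv2.minAreaRect((rk(p)*1000).astype(np.float32))
        print(q,round(d["conf"],2),"rack-frame c",np.round(rc[0],1),"size",np.round(rc[1],1),"ang",round(rc[2],1))
E
python3 - <<'E'
from h import *
d=dict(np.load("top0.npz")); W=cloud(d)
m=(W[...,0]>.42)&(W[...,0]<.62)&(W[...,1]>-.46)&(W[...,1]<-.27)
for lo,hi in((.083,.1),(.07,.081),(.003,.012)):
    p=W[m&(W[...,2]>lo)&(W[...,2]<hi)]; rc=cv2.minAreaRect((p[:,:2]*1000).astype(np.float32)); print("bookend",lo,len(p),rc,p.mean(0))
rp=W[(np.abs(W[...,2]-.115)<.004)&(W[...,0]>.4)&(W[...,1]>.1)&(W[...,1]<.45)]
r=rk(rp)*1000; s=r[r[:,1]<15]; print("plate top edge",len(s),np.percentile(s,[2,50,98],axis=0))
for yw in (YR,YR+np.pi):
    print(inverse_kinematics(P(-.008,-.171,.15),qdown(yw)))
q0=current_joint_pos()
best=min((YR,YR+np.pi),key=lambda yw:abs(inverse_kinematics(P(-.008,-.171,.15),qdown(yw))[5]))
Q=qdown(best); print("yaw",best)
move_ptp(P(-.008,-.171,.10),Q); servo_line(P(-.008,-.171,.003),Q,rate=.15)
print(current_clock(),current_position(),current_finger_gap(),fr())
print(servo_line(P(-.008,-.143,.003),Q,rate=.06),fr(),current_clock())
look("top","large_block_centre",.014,.026,"top1.png")
E
```

```text
bookend 0.083 124 ((509.3670654296875, -340.684814453125), (98.89708709716797, 8.098356246948242), 22.51728630065918) [ 0.50952424 -0.34035984  0.08866203]
bookend 0.07 129 ((516.99072265625, -359.4062805175781), (98.27811431884766, 47.20419692993164), 21.879446029663086) [ 0.5139224  -0.35276579  0.07678129]
bookend 0.003 668 ((519.9749755859375, -365.011474609375), (188.01123046875, 197.77671813964844), 89.60572052001953) [ 0.52695058 -0.38194078  0.00552721]
plate top edge 291 [[-8.15363165e+01  2.00957050e-02]
 [-1.39237826e+00  4.47825499e+00]
 [ 8.28233516e+01  1.06211540e+01]]
[-4.05367764e-02  3.67889715e-01  1.61838203e+00 -4.44089210e-16
  1.15532091e+00 -1.76672458e-01]
[-4.05367764e-02  3.67889715e-01  1.61838203e+00 -4.44089210e-16
  1.15532091e+00  2.96492020e+00]
yaw 0.1361356816555577
4.4167 [0.57416625 0.04552791 0.00350471] 0.08794848490844272 [ 0.56588624 -0.24726138 -0.1170989 ]
False [ 0.21559933 -0.2417014  -0.41195182] 5.0333
large_block_centre 0.56 rack-frame c [-16.8 -70.8] size [106.6  61.2] ang 9.0
```

```bash
python3 - <<'E'
from h import *
c=capture("scene"); cv2.imwrite("pics/s1.png",cv2.resize(c["image"][200:340,200:390],None,fx=4,fy=4)); 
look("scene","large_block_centre",.014,.026)
E
```

```text
large_block_centre 0.64 rack-frame c [-12.1 -89.1] size [150.8 101.2] ang 9.0
large_block_centre 0.36 rack-frame c [-159.9  -81.4] size [ 71.4 108.5] ang 2.6
```

View pics/s1.png

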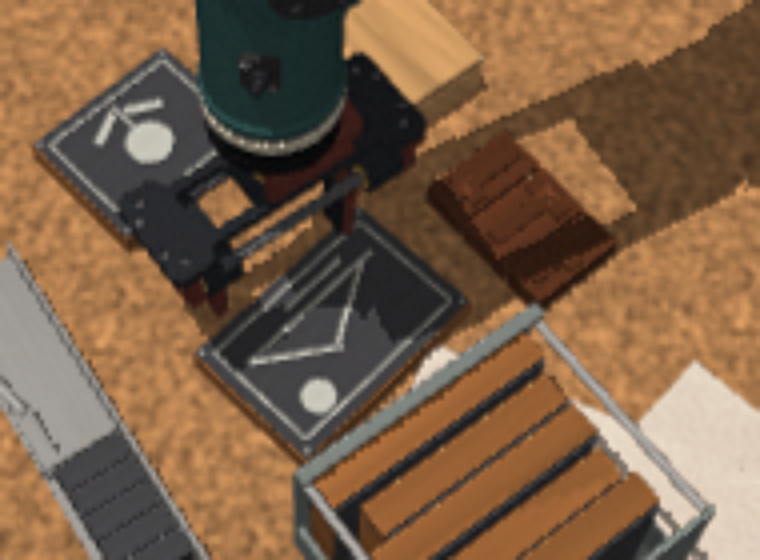

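```bash
python3 - <<'E'
from h import *
Q=qdown(YR)
print(rk(current_position()),current_position(),current_orientation(),Q)
print(servo_line(P(-.008,-.128,.003),Q,rate=.06),fr(),rk(current_position()))
look("scene","large_block_centre",.014,.026)
look("top","large_block_centre",.014,.026)
E
```

```text
[-0.00799119 -0.14325163] [0.56977075 0.07318776 0.00296416] [ 9.97694853e-01  6.78599980e-02 -2.27251260e-05  1.59973851e-05] [0.99768428 0.06801529 0.         0.        ]
False [-0.50732559 -0.08967344 -0.94766601] [-0.00810412 -0.12745165]
large_block_centre 0.86 rack-frame c [-12.2 -89.4] size [151.4 101.3] ang 8.6
large_block_centre 0.69 rack-frame c [-21. -63.] size [96.6 43.7] ang 7.1
large_block_centre 0.26 rack-frame c [ 165.8 -141.3] size [250.5  53.5] ang 73.6
```

```bash
python3 - <<'E'
from h import *
a=capture("scene"); b=capture("top"); w=capture("wrist")
def prj(c,p):
    q=c["R"]@p+c["t"]; q=c["intrinsics"]@q; return (q[:2]/q[2]).round(1)
t=current_position()
for c in(a,b): print(prj(c,t),prj(c,P(-.008-.044,-.1275,.003)),prj(c,P(.036,-.1275,.003)))
i=np.vstack([cv2.resize(a["image"][200:340,200:390],(570,420)) ])
j=cv2.resize(w["image"],(560,420)); k=cv2.resize(b["image"][120:240,160:340],(630,420))
cv2.imwrite("pics/s2.png",cv2.resize(np.hstack([i,k]),(800,280))); cv2.imwrite("pics/w2.png",j)
E
```

```text
[272.4 274.4] [286.2 265.5] [258.6 283.9]
[231.7 178.4] [233.8 194.7] [229.1 162.2]
```

View pics/s2.png

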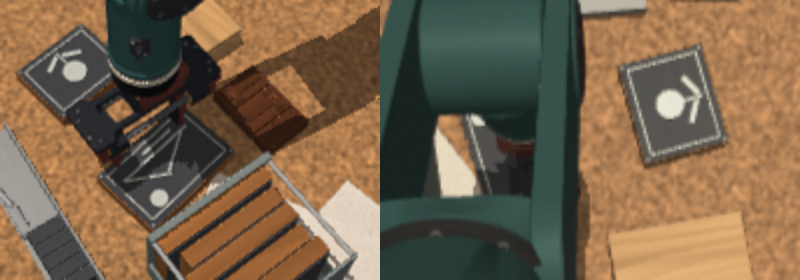

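View pics/w2.png

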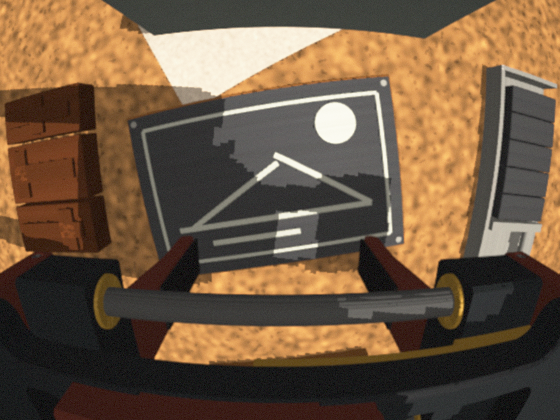

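```bash
python3 - <<'E'
from h import *
def tips(c):
    W=cloud(c); r=rk(W); t=rk(current_position())
    for s in(-1,1):
        m=(np.abs(r[...,1]-t[1])<.02)&(s*(r[...,0]-t[0])>.002)&(s*(r[...,0]-t[0])<.07)&(W[...,2]>.026)&(W[...,2]<.085)
        z=W[m][:,2]; x=r[m]-t
        k=z<np.percentile(z,15) if len(z) else []
        print(s,len(z),np.percentile(z,[1,5,20]) if len(z) else "", x[k].mean(0) if len(z) else "", x.min(0) if len(z) else "",x.max(0) if len(z) else "")
servo_line(P(-.008,-.16,.003),rate=.15); servo_line(P(-.008,-.16,.05),rate=.15)
c=capture("scene");tips(c); cv2.imwrite("pics/s3.png",np.hstack([cv2.resize(c["image"][190:320,220:340],(380,400))]))
move_gripper(.05); print(current_finger_gap(),current_position())
d=capture("scene");tips(d)
a=cv2.imread("pics/s3.png"); cv2.imwrite("pics/s3.png",np.hstack([a,cv2.resize(d["image"][190:320,220:340],(380,400))]))
print(current_clock())
look("scene","large_block_centre",.014,.026)
for x in(-.052,.036,-.008):
    q=c["intrinsics"]@(c["R"]@P(x,-.16,.05)+c["t"]); q=q[:2]/q[2]; print((q-[220,190])*[380/120,400/130])
E
```

```text
-1 13 [0.07625229 0.07672759 0.07820457] [-0.04651977  0.00366609] [-0.04998795 -0.00955617] [-0.04272321  0.01128895]
1 7 [0.08062528 0.08107423 0.0825592 ] [0.05156768 0.01032494] [ 0.04535123 -0.00344573] [0.05371116 0.01101103]
0.05006901733865447 [0.57206424 0.05655245 0.05001382]
-1 9 [0.07638534 0.07746266 0.07987672] [-0.02765718  0.0032596 ] [-0.03207208 -0.00307459] [-0.02396021  0.01181354]
1 7 [0.07815397 0.0785172  0.07972768] [0.03252194 0.00942208] [ 0.03047277 -0.00823558] [0.0347231  0.01102575]
7.7167
large_block_centre 0.64 rack-frame c [-12.6 -89.2] size [150.5 101.2] ang 8.4
large_block_centre 0.59 rack-frame c [-159.7  -81. ] size [ 72.4 108.9] ang 2.6
[186.59242204 177.69964885]
[ 96.400899  234.0062691]
[142.10945152 205.4703932 ]
```

View pics/s3.png

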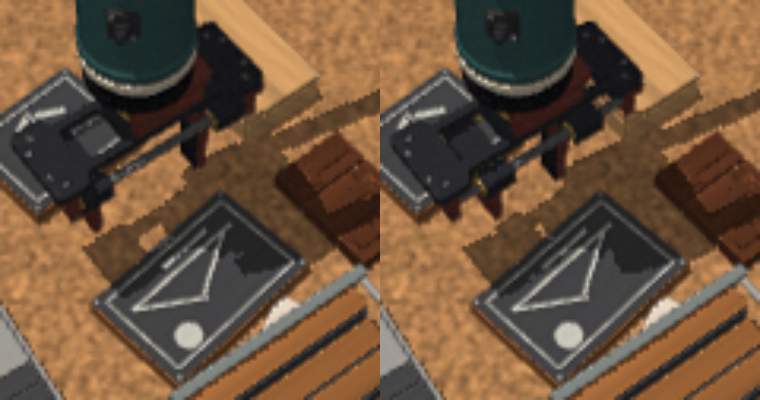

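```bash
python3 - <<'E'
from h import *
Q=qdown(YR)
servo_line(P(-.008,-.17,.02),Q,rate=.2)
print(servo_line(P(-.008,-.17,-.03),Q,rate=.03,contact_N=4),current_position(),fr(),current_clock())
E
```

```text
True [ 0.57328611  0.04667185 -0.02733021] [-0.36454866  0.40575194  4.66349716] 9.5583
```

```bash
python3 - <<'E'
from h import *
Q=qdown(YR)
for g in (.0,.08):
    servo_line(P(-.008,-.17,.005),Q,rate=.2); move_gripper(g)
    if g==0: servo_line(P(-.008,-.17,.003),Q,rate=.2)
    print(g,servo_line(P(-.008,-.17,-.03),Q,rate=.04,contact_N=4),current_position()[2],current_finger_gap(),fr(),current_clock())
    print(sorted([round(x,4) for x in current_joint_pos()]),current_orientation())
E
```

```text
0.0 True -0.027342440951866116 0.0006473089217035597 [-0.94361865  0.72158369  6.32086508] 11.7083
[np.float64(-0.1749), np.float64(-0.0389), np.float64(0.0), np.float64(0.604), np.float64(0.7784), np.float64(1.7604)] [ 9.97686328e-01  6.79823498e-02 -6.21758344e-04 -7.05387996e-05]
0.08 True -0.027312737978349294 0.07987488098176605 [-0.48857462  0.2232229   6.09084245] 14.0583
[np.float64(-0.1749), np.float64(-0.0388), np.float64(-0.0), np.float64(0.6039), np.float64(0.7784), np.float64(1.7605)] [ 9.97686191e-01  6.79847121e-02 -5.83315102e-04 -6.00001951e-05]
```

The contact test shows the real fingertips sit 27 mm above the reported TCP, so the fingers went over the block and it hasn't moved. I'll add that offset and push again.

```bash
cat >> h.py <<'E'
DZ=.027
def T(x,y,z): return P(x,y,z-DZ)   # z = real fingertip height
E
python3 - <<'E'
from h import *
Q=qdown(YR)
servo_line(T(-.010,-.17,.002),Q,rate=.1)
print(servo_line(T(-.010,-.142,.002),Q,rate=.06),fr(),rk(current_position()),current_clock())
look("scene","large_block_centre",.014,.026)
E
```

```text
False [0.32754673 0.5847835  0.14695298] [-0.00978661 -0.14150756] 14.925
large_block_centre 0.8 rack-frame c [ -6.  -77.8] size [148.9  97.7] ang 1.6
```

```bash
python3 - <<'E'
from h import *
Q=qdown(YR)
print(servo_line(T(-.003,-.104,.002),Q,rate=.06,contact_N=6),fr(),rk(current_position()),current_clock())
look("scene","large_block_centre",.014,.026)
E
```

```text
True [-1.13277824 -1.93293514  2.14032793] [-0.00408327 -0.11037058] 15.5667
large_block_centre 0.9 rack-frame c [  0.7 -61.5] size [150.1  79. ] ang 0.8
large_block_centre 0.42 rack-frame c [  35.6 -656.4] size [127.3 116.4] ang 76.5
```

```bash
cat > tip.py <<'E'
from h import *
def tip(x,ypl,Q,d=-.0004,z0=.002,target=10,th0=0,log=True):
    """tip block of 20 mm x 100 mm up against plane y=ypl (rack frame)"""
    # squeeze
    for i in range(12):
        f=-fr()[1]
        if f>target-2: break
        d+=np.clip((target-f)*.0001,.0002,.0008)
        servo_line(T(x,ypl-.110+d,z0),Q,rate=.03)
    print("squeeze",f,d,current_clock())
    prev=None
    for th in list(range(2,20,2))+list(range(20,70,4)):
        t=np.deg2rad(th); y=ypl-.02*np.sin(t)-.1*np.cos(t)-.010+d; z=z0+.1*np.sin(t)
        servo_line(T(x,y,z),Q,rate=.06)
        F=fr(); f=-F[1]
        if log: print(th,np.round(F,1),"d",round(d*1e3,2))
        d+=np.clip((target-f)*.0001,-.0008,.0006)
        if f>40: print("too hard"); return d
        if th>12 and f<.5 and d>.006: print("lost"); return d
    return d
E
python3 - <<'E'
from tip import *
Q=qdown(YR); print(fr())
d=tip(-.004,0,Q)
print(d,rk(current_position()),current_clock())
c=capture("scene"); cv2.imwrite("pics/s4.png",cv2.resize(c["image"][190:340,200:390],None,fx=4,fy=4))
E
```

```text
[ 2.00728266 -0.12532525  0.15212376]
squeeze 8.068941690201155 0.0008276551204036673 16.4167
2 [-0.3 -6.8 -2.4] d 0.83
4 [-0.3 -7.  -3. ] d 1.15
6 [ 0.4 -7.3 -2.1] d 1.45
8 [-0.5 -7.7 -1.4] d 1.72
10 [ 1.  -9.4 -1.6] d 1.95
12 [-0.1 -7.6 -1.3] d 2.0
14 [ 0.  -8.5 -1. ] d 2.24
16 [-0.8 -9.2 -1. ] d 2.39
18 [-0.7 -9.1 -0.7] d 2.47
20 [-0.5 -9.2 -0.4] d 2.57
24 [-0.5 -8.7 -0.1] d 2.65
28 [ 1.3 -2.6 -0.3] d 2.77
32 [-0.6  0.4  0.1] d 3.37
36 [-0.4 -0.2  0.9] d 3.97
40 [ 0.5 -0.  -0.2] d 4.57
44 [ 0.3  0.5 -0.1] d 5.17
48 [-0.2  0.4 -0.5] d 5.77
lost
0.0063734773717727 [-0.00371881 -0.08577223] 20.725
```

View pics/s4.png

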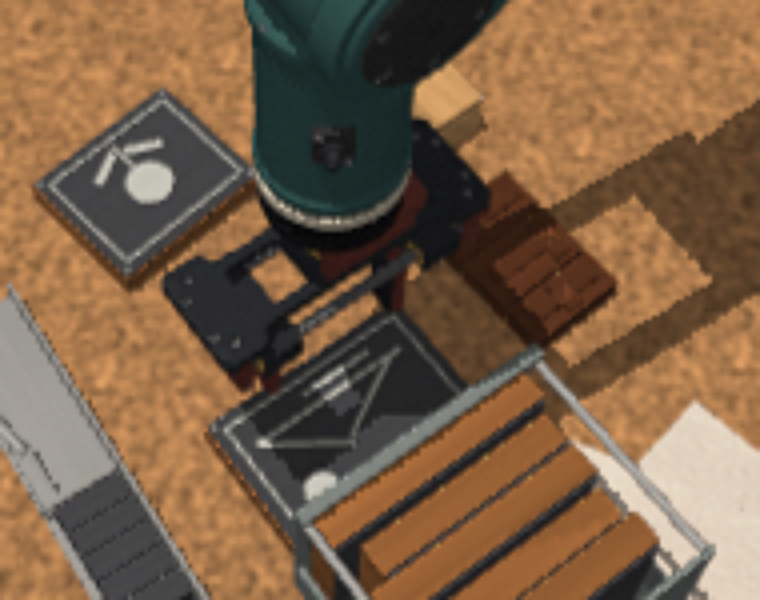

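The picture shows the block flat again. It slipped off at about 24° because the push stayed horizontal while the edge face tilted, which exceeded friction. I'll retry with the squeeze direction turning with the block.

```bash
cat > tip.py <<'E'
from h import *
def tip(x,ypl,Q,z0=.0015,target=13,end=88):
    d=rk(current_position())[1]-(ypl-.110)
    for i in range(10):
        f=-fr()[1]
        if f>target-2: break
        d+=np.clip((target-f)*.0001,.0002,.0008)
        servo_line(T(x,ypl-.110+d,z0),Q,rate=.05)
    print("squeeze",round(f,1),d,current_clock()); low=0
    for th in list(range(2,20,2))+list(range(20,end+1,4)):
        t=np.deg2rad(th); s,c=np.sin(t),np.cos(t)
        servo_line(T(x,ypl-.02*s-.1*c-.010+d*c,z0*c+.1*s-d*s),Q,rate=.07)
        F=fr(); f=-F[1]*c+F[2]*s; tg=-(F[1]*s+F[2]*c)
        print(th,np.round(F,1),"n,t",round(f,1),round(tg,1),"d",round(d*1e3,2))
        d+=np.clip((target-f)*.0001,-.0008,.0008)
        low=low+1 if f<1.5 else 0
        if f>40 or low>1: print("stop"); return False
    return True
def approach(x,ypl,Q,back=.125,z0=.0015):
    servo_line(T(x,ypl-back,z0),Q,rate=.15)
    return servo_line(T(x,ypl-.100,z0),Q,rate=.05,contact_N=6)
def seat(x,ypl,Q):
    y=rk(current_position())[1]; z=current_position()[2]+DZ
    servo_line(T(x,y,z+.006),Q,rate=.1); servo_line(T(x,ypl-.055,z+.006),Q,rate=.15)
    for h in (.075,.03):
        servo_line(T(x,ypl-.055,h),Q,rate=.2)
        r=servo_line(T(x,ypl-.024,h),Q,rate=.05,contact_N=6); print("seat",h,r,rk(current_position()),fr())
        servo_line(T(x,ypl-.055,h),Q,rate=.2)
E
python3 - <<'E'
from tip import *
Q=qdown(YR); x=-.002
servo_line(T(x,-.125,.07),Q,rate=.2)
print(approach(x,0,Q),rk(current_position()),fr())
print(tip(x,0,Q),current_clock())
c=capture("scene"); cv2.imwrite("pics/s5.png",cv2.resize(c["image"][190:340,200:390],None,fx=3,fy=3))
E
```

```text
True [-0.00158581 -0.11044747] [-1.05911128 -4.73191101  2.91249292]
squeeze 11.1 0.0013528181057403292 22.8667
2 [ 0.4 -9.8 -2. ] n,t 9.7 2.3 d 1.35
4 [ 0.4 -8.8 -2.8] n,t 8.6 3.4 d 1.68
6 [ -0.  -10.2  -2.1] n,t 9.9 3.2 d 2.12
8 [  0.5 -10.1  -2.1] n,t 9.7 3.4 d 2.43
10 [  0.6 -11.   -2. ] n,t 10.5 3.9 d 2.76
12 [ -0.5 -11.9  -0.3] n,t 11.6 2.7 d 3.01
14 [  0.2 -11.9  -1. ] n,t 11.3 3.8 d 3.15
16 [ -0.3 -12.   -0.5] n,t 11.4 3.8 d 3.32
18 [  0.  -12.6  -0.3] n,t 11.9 4.2 d 3.48
20 [ -0.2 -13.2  -0.1] n,t 12.4 4.7 d 3.59
24 [ -0.4 -12.3   0.1] n,t 11.3 4.9 d 3.66
28 [ -0.7 -13.4   2.3] n,t 12.9 4.3 d 3.82
32 [ -0.5 -12.9   2.6] n,t 12.3 4.6 d 3.83
36 [ -1.  -15.    4.7] n,t 14.9 5.1 d 3.9
40 [ 0.5 -6.4  3.6] n,t 7.2 1.4 d 3.71
44 [-0.6 -8.7  5. ] n,t 9.7 2.4 d 4.29
48 [ -0.8 -10.6   6.4] n,t 11.9 3.6 d 4.62
52 [ -1.9 -10.1   7.6] n,t 12.2 3.3 d 4.73
56 [ -1.1 -11.5   9.9] n,t 14.7 4.0 d 4.82
60 [ -1.3 -10.6  11.5] n,t 15.3 3.4 d 4.65
64 [-1.2 -9.6 12.7] n,t 15.7 3.0 d 4.42
68 [-2.1 -7.8 13.1] n,t 15.1 2.4 d 4.16
72 [-3.  -6.8 14.3] n,t 15.7 2.1 d 3.95
76 [-1.9 -5.4 14.3] n,t 15.1 1.8 d 3.68
80 [-1.6 -4.2 15.8] n,t 16.3 1.4 d 3.47
84 [-2.4 -2.3 13.8] n,t 13.9 0.9 d 3.14
88 [-1.9 -0.9 15.2] n,t 15.2 0.3 d 3.05
True 29.6167
```

View pics/s5.png

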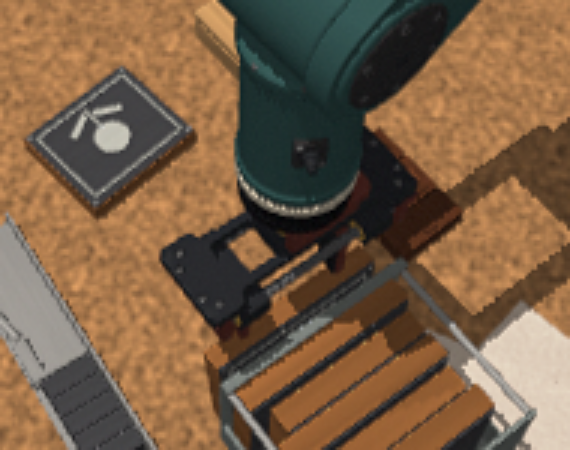

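```bash
python3 - <<'E'
from tip import *
Q=qdown(YR); x=-.002
seat(x,0,Q); print(current_clock())
servo_line(T(.006,-.08,.05),Q,rate=.3); servo_line(T(.006,-.352,.04),Q,rate=.4)
move_gripper(.072)
servo_line(T(.006,-.352,.0015),Q,rate=.15)
servo_line(T(.006,-.315,.0015),Q,rate=.12); print(fr(),current_clock())
look("scene","small_block_centre",.014,.026)
look("top","large_block_centre",.03,.106)
c=capture("scene"); W=cloud(c); r=rk(W)
m=(W[...,2]>.094)&(W[...,2]<.106)&(np.abs(r[...,0])<.1)&(r[...,1]>-.05)&(r[...,1]<.0)
print("block top",m.sum(),np.percentile(r[m],[2,50,98],axis=0).round(4),np.median(W[m][:,2]))
E
```

```text
seat 0.075 True [-0.0017493  -0.03041337] [ 0.22251136 -2.49014724  2.39084893]
seat 0.03 True [-0.00143094 -0.03182196] [ 0.77849485 -4.36569567  2.23642555]
32.4333
[ 0.24972099  1.19252264 -0.35828021] 34.7667
small_block_centre 0.69 rack-frame c [  11.1 -249.7] size [118.9 101.6] ang 0.5
small_block_centre 0.4 rack-frame c [ 0.7 76.3] size [169.5 148.7] ang 0.0
large_block_centre 0.71 rack-frame c [ 20.3 -10.1] size [ 20.5 112.4] ang 89.9
block top 425 [[-0.0693 -0.0192]
 [ 0.0053 -0.0114]
 [ 0.0754 -0.004 ]] 0.10081726203233005
```

```bash
python3 - <<'E'
from tip import *
Q=qdown(YR); x=-.004; yp=-.0205
servo_line(T(x,-.142,.0015),Q,rate=.11)
print(servo_line(T(x,yp-.100,.0015),Q,rate=.05,contact_N=6),rk(current_position()),fr(),current_clock())
look("scene","small_block_centre",.014,.026)
print(tip(x,yp,Q),current_clock())
E
```

```text
True [-0.00373687 -0.13042126] [-0.73798268 -4.27309202  3.05770851] 37.0833
small_block_centre 0.66 rack-frame c [  1.8 -81.4] size [119.1  75.8] ang 0.4
small_block_centre 0.5 rack-frame c [-156.9 -187.1] size [33.4 83.2] ang 60.3
squeeze 13.6 0.0024650963923609753 38.4333
2 [ -0.2 -11.3  -2.6] n,t 11.2 3.0 d 2.47
4 [ 0.1 -9.7 -2.7] n,t 9.5 3.3 d 2.64
6 [  0.6 -11.2  -1.7] n,t 10.9 2.8 d 2.99
8 [ -0.3 -11.9  -0.3] n,t 11.8 2.0 d 3.2
10 [ -0.3 -11.6  -1.9] n,t 11.1 3.8 d 3.32
12 [  0.  -11.5  -0.9] n,t 11.1 3.3 d 3.52
14 [ -0.9 -12.5   0.2] n,t 12.2 2.8 d 3.71
16 [ -0.7 -12.7  -0.6] n,t 12.1 4.1 d 3.79
18 [ -0.4 -11.4  -0.1] n,t 10.8 3.6 d 3.88
20 [ -0.9 -11.2   0.7] n,t 10.8 3.2 d 4.1
24 [ -1.2 -13.    1.5] n,t 12.5 3.9 d 4.32
28 [ -0.3 -13.1   3.7] n,t 13.3 2.9 d 4.38
32 [ -1.3 -13.5   3.2] n,t 13.2 4.4 d 4.35
36 [ -1.  -13.    4.7] n,t 13.3 3.8 d 4.33
40 [ -2.7 -15.6   7.1] n,t 16.6 4.6 d 4.31
44 [ 0.1 -7.4  4. ] n,t 8.1 2.2 d 3.95
48 [-0.4 -8.9  6.7] n,t 10.9 2.2 d 4.44
52 [-0.9 -8.9  7.5] n,t 11.4 2.4 d 4.65
56 [  0.1 -10.7  10. ] n,t 14.3 3.3 d 4.81
60 [ -0.8 -10.6  11.5] n,t 15.3 3.4 d 4.67
64 [-1.2 -9.6 12.4] n,t 15.3 3.2 d 4.45
68 [-1.  -8.1 14.4] n,t 16.4 2.2 d 4.21
72 [-1.5 -6.5 13.5] n,t 14.8 2.0 d 3.88
76 [-1.2 -6.2 16. ] n,t 17.0 2.2 d 3.7
80 [-2.  -4.4 16.3] n,t 16.8 1.5 d 3.3
84 [-1.5 -2.9 15.4] n,t 15.6 1.3 d 2.92
88 [-1.  -1.2 16.8] n,t 16.9 0.6 d 2.66
True 45.1833
```

```bash
python3 - <<'E'
from tip import *
Q=qdown(YR); seat(-.004,-.0205,Q); print(current_clock())
servo_line(T(-.004,-.09,.12),Q,rate=.3)
yb=np.deg2rad(22.5); Qb=qdown(yb); g=np.array([.5182,-.3618])
move_ptp(np.r_[g,.115-DZ],Qb)
c=capture("top"); W=cloud(c)
m=(W[...,0]>.42)&(W[...,0]<.62)&(W[...,1]>-.46)&(W[...,1]<-.27)&(W[...,2]>.083)&(W[...,2]<.1); print("plate seen now",m.sum())
print(servo_line(np.r_[g,.039-DZ],Qb,rate=.15,contact_N=6),current_position()[2]+DZ)
move_gripper(0); print("gap",current_finger_gap(),fr(),current_clock())
E
```

```text
seat 0.075 True [-0.00370804 -0.05041254] [ 0.32911293 -2.59461971  2.01080311]
seat 0.03 True [-0.00363727 -0.05054026] [-0.6440468  -2.31441491  1.9920757 ]
47.9917
plate seen now 128
False 0.03937452689999371
gap 0.01195936832500359 [-1.19721582 -0.72690716 -0.10083344] 51.8833
```

```bash
python3 - <<'E'
from tip import *
Q=qdown(YR); yb=np.deg2rad(22.5); g=np.array([.5182,-.3618])
servo_line(np.r_[g,.080-DZ],rate=.2); print("gap",current_finger_gap(),fr())
move_ptp(T(.002,-.085,.080),Q); print(current_clock())
print(servo_line(T(.002,-.085,.0385),Q,rate=.06,contact_N=3),current_position()[2]+DZ,current_clock())
z=current_position()[2]+DZ
r=servo_line(T(.002,-.055,z+.0005),Q,rate=.04,contact_N=6); print("contact",r,rk(current_position()),fr(),current_finger_gap(),current_clock())
c=capture("scene"); cv2.imwrite("pics/s6.png",cv2.resize(c["image"][190:340,200:390],None,fx=3,fy=3))
E
```

```text
gap 0.011568370484634861 [-0.15660597 -0.09963949 -5.99009391]
54.05
True 0.038751406291614277 54.7083
contact True [ 0.00138722 -0.06431121] [-0.65743064 -0.36721105  3.55862739] 0.012036147403858131 55.2667
```

View pics/s6.png

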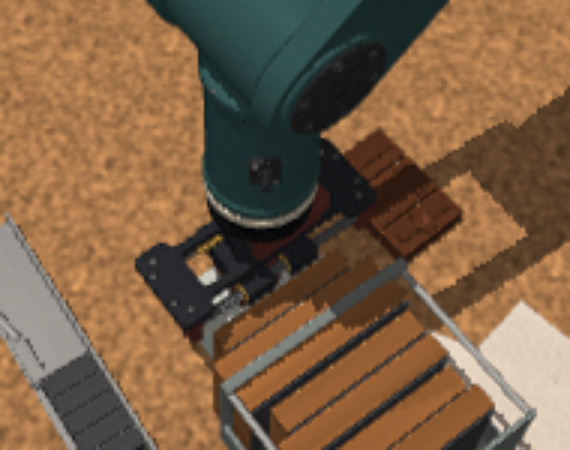

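```bash
python3 - <<'E'
from tip import *
Q=qdown(YR); z=current_position()[2]+DZ
print(servo_line(T(.0014,-.0615,z),Q,rate=.03,contact_N=7),rk(current_position()),fr())
move_gripper(.05); servo_line(T(.0014,-.064,.13),Q,rate=.2); servo_line(T(.0014,-.25,.15),Q,rate=.35); print(current_clock())
c=capture("scene"); W=cloud(c); r=rk(W)*1000
cv2.imwrite("pics/s7.png",cv2.resize(c["image"][190:340,200:390],None,fx=4,fy=4))
m0=(np.abs(r[...,0])<95)&(r[...,1]>-65)&(r[...,1]<-1)
for n,lo,hi in(("blocks",.095,.106),("bookend",.083,.093)):
    m=m0&(W[...,2]>lo)&(W[...,2]<hi); q=r[m]
    for a,b in((-21,0),(-41,-21),(-65,-40)):
        s=q[(q[:,1]>a)&(q[:,1]<b)]
        if len(s)>20: print(n,a,b,len(s),np.percentile(s,[2,50,98],axis=0).round(1).tolist(),"slope",np.polyfit(s[:,0],s[:,1],1)[0].round(3))
E
```

```text
True [ 0.00140631 -0.0640216 ] [-0.28018861 -1.52993049  3.85508818]
57.575
blocks -21 0 452 [[-69.6, -20.4], [5.0, -11.8], [74.3, -4.0]] slope -0.001
blocks -41 -21 399 [[-53.9, -38.8], [5.8, -29.9], [60.7, -21.5]] slope -0.001
bookend -65 -40 42 [[-46.0, -48.9], [3.8, -44.2], [49.4, -42.7]] slope 0.001
```

View pics/s7.png

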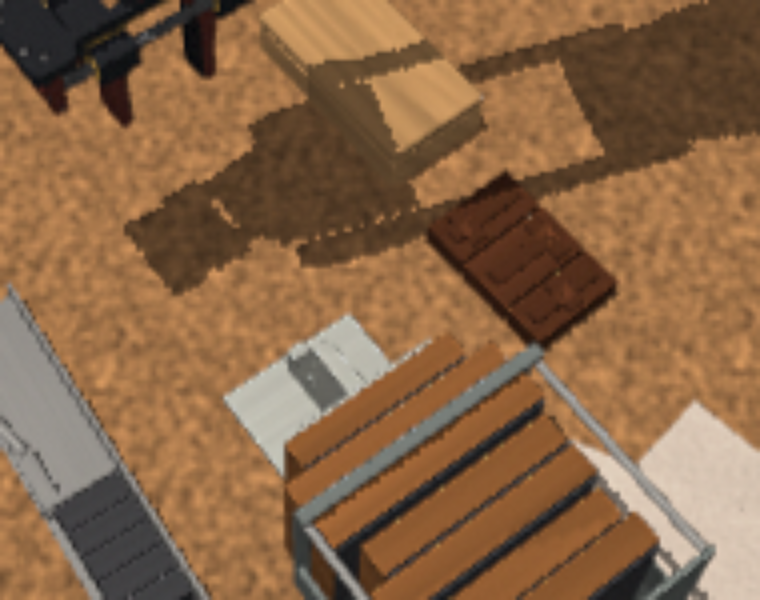

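```bash
python3 -c "
from bench import *
sleep(.3); close_job(); print(current_clock())"
```

```text
the job is handed in; nothing more can be done
the job is handed in; nothing more can be done
```

The job is handed in, at about 58 s on the robot's clock. Both blocks stand on edge at the rack and the bookend holds the row.

- **Large block:** it stands flat against the end plate, about 2 mm off centre. The first tip slipped at about 24° and the block dropped back flat. It went up on the second try, with the push turning as the block tipped.
- **Small block:** it stands flat against the large one, about 3 mm off centre, and went up on the first try.
- **Bookend:** it is square to the outer block (measured slope 0.001) and about 2 mm off centre. I pressed it on until the 7 N contact stop tripped.

The last picture showed everything standing with the gripper clear. The planing block, wood type and composing stick looked untouched in that picture. I didn't re-check the other bystanders, but the arm worked clear of them.

One thing disagreed with the description: the real fingertips turned out to sit about 27 mm above the reported TCP, found by touching the bench. My first two pushes therefore passed over the large block without touching it. I corrected for the offset after that.

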